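Click-test a repaired keypad

TASK

Try out the repaired keypad on the bench: press the square key down just until it clicks and let it come up again, then do the same with the long narrow key. Press gently and stop at the click, without driving a key on against its bottom stop, and do not press the round key.

Things in the scene. Friction and masses are not known exactly. Their poses are not given: they have to be found in the camera images.
- keypad: keypad: flat aluminium case, 115 (x) x 225 (y) mm, top 22 mm above the bench, fixed; a grey window along its far (+x) edge. Origin: centre of its underside; x points across it to the window, y along the row of keys, z up. Three dark rubber keys (square, long, round) stand in a row in any order, 64 mm apart, each on a grey base (52 x 56 mm, top 28 mm above the bench)
- square_key_top (a point): centre of the top face of the square key, a cap 26 x 26 mm; 42 mm above the bench when up, moves down with the key; axes as the keypad's
- long_key_top (a point): centre of the top face of the long narrow key, a cap 16 mm (x) by 42 mm (y, along the row); 42 mm above the bench when up, moves down with the key; axes as the keypad's
- square_key (a joint): travel of the square key (m), 0 up, growing as it is pressed straight down. Snap dome, same in all keys: 0.8 N at rest, peak 4.2 N at 2.1 mm, then the click: the force drops to 3.6 N at 3 mm (clicked from here on), 2.2 N at 4 mm, 1.6 N at 4.9 mm; then it rises again: 5 N at 7 mm, 6.3 N at 7.5 mm, 7.4 N at 8 mm, 8.4 N at 9 mm; bottom stop at 10 mm. Springs back up by itself
- long_key (a joint): travel of the long key (m), same dome
- round_key (a joint): travel of the round key (cap of 28 mm diameter in the same row, not to be pressed), same dome

How it is judged:
By the outcome, as a careful person would: the job done as asked, in the order asked, and still so for the second after the job is handed in, with the robot touching nothing.
It also fails if it takes over 51 s, if anything falls off the work surface, if the arm or the gripper's body presses on something with over 40 N, if the wrist force passes 120 N, or if a joint passes its speed limit or range.

ROBOT

A 6-joint arm with a two-finger parallel gripper is mounted at the origin on a cart in front of the work surface, level with it; the furniture and walls round the work are solid. World frame = base frame: x ahead of the robot, y to its left, z up, the work surface at z = 0. Lengths are in m, angles in rad, forces in N, time in s.
With the tool pointing down it reaches from about 0.325 to 0.9 m from the base axis. Payload 6.1 kg.
Tool frame: the origin (TCP) lies between the finger pads; the fingertips stand 11 mm ahead of it and the grasp point (between the pads) lies 8 mm behind it (ctrl.tip_extent is the distance from the TCP to the fingertips, in m); z points along the fingers, y is the line along which they close (so a half turn about z gives the same grasp; the last joint's range is limited). The gripper opens to 85 mm and grips with 20 to 120 N. Pads are 22 mm wide; open, the fingers measure 114 mm over their backs; the gripper's body (76 mm by 85 mm) begins 54 mm behind the grasp point. The pads swing forward as they close: fully open they stand 13 mm farther back than shut.
Start: joints at [1.051, 0.22, 1.526, -0, 1.395, -0.126], TCP at [0.24, 0.577, 0.242] pointing down, gripper open.
Joint ranges: [-2.98, 2.98], [-0.91, 2.08], [0.09, 2.57], [-1.24, 4.39], [0.2, 2.65], [-2.68, 2.68]. Speed limits (rad/s): [2.57, 2.57, 3.01, 3.14, 3.14, 3.14].

INTERFACE

Orientations are given as a rotation vector (axis times angle).
In Python, from rig import ctrl, optics gives the robot as it stands. The module is installed in compiled form; this text tells all that it offers. Calls block until the motion is done:
- ctrl.move_ptp(position, orientation): joint-space move of the TCP to a pose.
- ctrl.servo_line(position, frame=None, speed=0.15, force_limit=None): straight line of the TCP; frame=None keeps the orientation; speed is the mean speed in m/s. With force_limit (N) it stops when the force on the tool has changed by that much, and returns True; else False.
- ctrl.move_j(angles): joint-space move.
- ctrl.let_go() and ctrl.grasp(strength=None): open the fingers fully, or close them until they stop; strength is the grip in N (None keeps the last).
- ctrl.wait(seconds).
- ctrl.solve_ik(position, orientation): joint angles nearest the present ones, or None.
- ctrl.state(): the state.
- optics.grab_frame(name): name is "scene" or "top" or "wrist"; returns the picture (480x640x3 uint8, red, green, blue); there is no depth.
- optics.camera_model(name): a dict with "fovy" (degrees; the focal length in pixels is half the picture's height over the tangent of half this angle, whatever the lens; pixels are square), "cx", "cy" (the principal point, pixels), "eye" and "attitude" of the camera in the world. Camera axes: x right, y down, z forward; pixel columns grow to the right and rows downward; lengths in m; the calibration is good to about 2 mm. A picture is of the moment at which its call begins: read the wrist's pose just before it. camera_model takes no time and is no camera call; for the wrist camera it gives the pose at the moment of the call.
A pose or a line that the arm cannot do raises ctrl.MotionError and nothing moves.
- ctrl.close_job(): hands the job in; it is judged then, once.
The state is a dict: "time_s": time; "joints": joint angles; "qvel": joint speeds; "effort": joint torques, N m; "eef_pos": TCP position; "eef_rot": TCP orientation; "force": force on the tool from outside, world axes, zero at the start; "torque": the same for the moment, N m; "opening": opening from 0.0 (shut) to 1.0 (fully open); "grip_force": force on a finger pad.
Only numpy, scipy, OpenCV 4.12 (cv2) and the standard library are available. Lean on these libraries where they do the work, as an engineer would, in place of code of your own. Each camera call takes 0.05 s, during which the arm holds its last target. There are 200 camera calls.

## Working session

There is one attempt and no reset: what is moved stays moved. The work goes in short steps, each a Python script; the robot and the scene stay as the last script left them, time stands still between calls to the robot, and variables do not carry over. Pictures are saved under pics/ and viewed, at most 10 in all, crops included, and the job is handed in when it is done.

```bash
mkdir -p pics
python3 - <<'E'
from rig import ctrl, optics
import cv2
for n in("top","scene"):
    cv2.imwrite(f"pics/{n}0.png",optics.grab_frame(n)[:,:,::-1]); print(n,optics.camera_model(n))
s=ctrl.state();print(s["time_s"],s["eef_pos"],s["eef_rot"],s["force"],ctrl.tip_extent)
E
```

```text
top {'fovy': 45.726901308459446, 'cx': 327.39818726203464, 'cy': 244.5645617774707, 'eye': array([ 0.40193401, -0.21180827,  0.90832984]), 'attitude': array([-2.16352553,  2.14591411, -0.13834732])}
scene {'fovy': 45.29692202614416, 'cx': 316.68297514297814, 'cy': 231.5543302183674, 'eye': array([-0.0724014 , -0.60084525,  0.52601178]), 'attitude': array([-1.9540522 ,  1.05784469, -0.59197012])}
0.1 [0.23953353 0.57667682 0.24128947] [-6.14467289e-01 -3.08032651e+00  2.73470223e-03] [0.51822243 0.81741234 0.07248535] 0.011
```

View pics/top0.png

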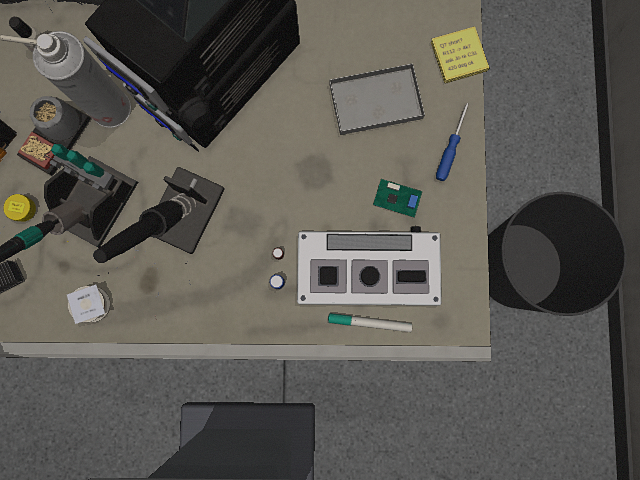

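The top view shows the keypad at right. The square key is at about (328,275), the round at (370,276) and the long at (411,277), with the window on the upper (+x) side. The left side is cluttered.

View pics/scene0.png

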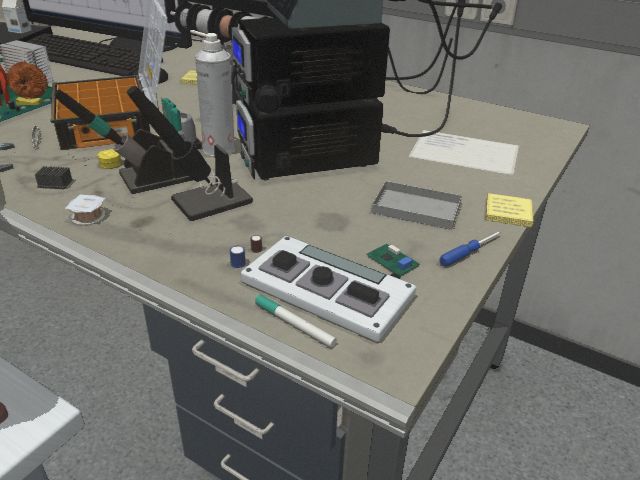

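```bash
cat > h.py <<'E'
import numpy as np
from scipy.spatial.transform import Rotation as R
def cast(m,px,z):
    f=240/np.tan(np.radians(m["fovy"])/2); px=np.atleast_2d(px).astype(float)
    d=np.c_[(px[:,0]-m["cx"])/f,(px[:,1]-m["cy"])/f,np.ones(len(px))]@R.from_rotvec(m["attitude"]).as_matrix().T
    return m["eye"]+d*((z-m["eye"][2])/d[:,2])[:,None]
def proj(m,P):
    f=240/np.tan(np.radians(m["fovy"])/2)
    c=(np.atleast_2d(P)-m["eye"])@R.from_rotvec(m["attitude"]).as_matrix()
    return c[:,:2]/c[:,2:]*f+[m["cx"],m["cy"]]
E
python3 - <<'E'
from rig import optics
from h import *
np.set_printoptions(precision=4,suppress=True)
m=optics.camera_model("top")
print(cast(m,[(328,275),(370,276),(411,277)],.042))
print(cast(m,[(298,232),(440,232),(440,305),(298,304)],.022))
print(cast(m,[(200,145),(180,210),(105,250),(90,40),(298,45),(60,40)],.1))
w=optics.camera_model("wrist");print(w)
E
```

```text
[[ 0.4672 -0.2123  0.042 ]
 [ 0.4662 -0.2763  0.042 ]
 [ 0.4652 -0.3388  0.042 ]]
[[ 0.5361 -0.1645  0.022 ]
 [ 0.538  -0.3881  0.022 ]
 [ 0.4236 -0.3862  0.022 ]
 [ 0.4234 -0.1662  0.022 ]]
[[ 0.652  -0.0232  0.1   ]
 [ 0.555   0.0021  0.1   ]
 [ 0.496   0.1069  0.1   ]
 [ 0.8133  0.148   0.1   ]
 [ 0.808  -0.1645  0.1   ]
 [ 0.8129  0.193   0.1   ]]
{'fovy': 65.45370535340439, 'cx': 321.7311660296078, 'cy': 241.89898352707633, 'eye': array([0.1709, 0.6069, 0.3732]), 'attitude': array([2.3945, 1.5974, 0.2418])}
```

Run:
```python
from rig import ctrl, optics
from h import *
import cv2
np.set_printoptions(precision=4,suppress=True)
s=ctrl.state(); q=np.array(s["joints"])
best=None
for sg in(1,-1):
    M=np.array([[0,sg,0],[sg,0,0],[0,0,-1.]]);rv=R.from_matrix(M).as_rotvec()
    j=ctrl.solve_ik([.42,-.275,.28],rv); print(sg,rv,j)
    if j is not None and (best is None or abs(j[5])<abs(best[0][5])): best=(j,rv)
ctrl.grasp(20)
ctrl.move_ptp([.22,.42,.40],s["eef_rot"])
j=np.array(ctrl.state()["joints"]); j[0]=best[0][0]; ctrl.move_j(j)
ctrl.move_ptp([.42,-.275,.28],best[1])
np.save("rv.npy",best[1])
ctrl.wait(.3)
s=ctrl.state(); m=optics.camera_model("wrist"); im=optics.grab_frame("wrist")
cv2.imwrite("pics/w1.png",im[:,:,::-1])
print(s["time_s"],s["eef_pos"],s["eef_rot"],s["force"],s["opening"],m)
print(proj(m,[[.467,-.212,.042],[.466,-.276,.042],[.465,-.339,.042]]))
```

```text
1 [2.2214 2.2214 0.    ] [-0.7369 -0.1013  1.7923 -0.      1.4506 -0.7369]
-1 [ 2.2214 -2.2214  0.    ] [-0.7369 -0.1013  1.7923 -0.      1.4506  2.4047]
5.1 [ 0.4206 -0.2754  0.2819] [2.2198 2.2185 0.0002] [-0.6904  0.2178 -0.6019] 0.0050983764689668904 {'fovy': 65.45370535340439, 'cx': 321.7311660296078, 'cy': 241.89898352707633, 'eye': array([ 0.4219, -0.1983,  0.4136]), 'attitude': array([ 2.8363, -0.0024,  0.0042])}
[[367.5423 139.1448]
 [364.3006 204.6959]
 [361.4016 263.0176]]
```

View pics/w1.png

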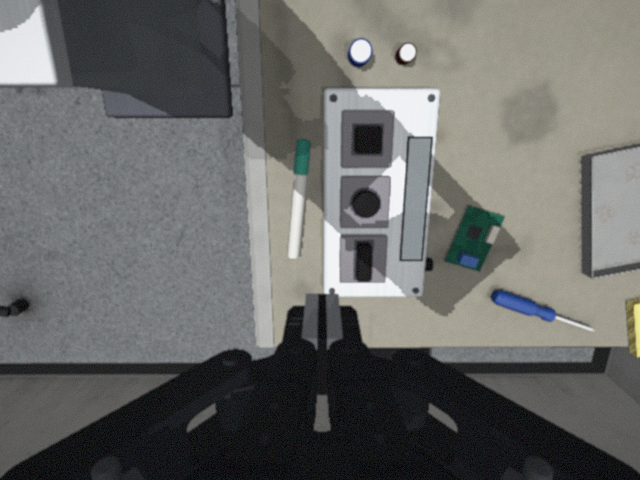

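The wrist view puts the square key at (369,139), the round at (366,204) and the long at (364,261). These are within 2 px of the predictions. Next I go above the square key and press in small steps.

```bash
cat > press.py <<'E'
from rig import ctrl, optics
from h import *
def fz(n=5):
    a=[]
    for _ in range(n):
        ctrl.wait(.02); s=ctrl.state(); a.append((s["force"][2],s["eef_pos"][2]))
    a=np.array(a); return a[:,0].mean(),a[:,1].mean()-ctrl.tip_extent,a[:,0].std()
def press(xy):
    """Step down, tip over xy, until the dome's force has peaked and dropped; then rise."""
    ctrl.move_ptp([*xy,.12],np.load("rv.npy"))
    p=np.array(ctrl.state()["eef_pos"]); xy=np.array(xy)+(xy-p[:2])   # cancel the steady error
    zc=.050+ctrl.tip_extent
    ctrl.servo_line([*xy,zc],speed=.06); ctrl.wait(.3)
    b,t,sd=fz(15); print("base",b,"tip",t,"sd",sd,"xy",ctrl.state()["eef_pos"][:2])
    zc-=max(0,t-.0455)
    ctrl.servo_line([*xy,zc],speed=.02); ctrl.wait(.2)
    peak,zt,ok=0,None,False
    for i in range(40):
        f,t,_=fz(); f-=b
        if zt is None and f>.7: zt=t
        peak=max(peak,f); d=0 if zt is None else zt-t
        print(f"{t*1e3:.2f} {f:.2f}",end="; ")
        if peak>3 and f<peak-1.5 and d>2.5: ok=True; break
        if f>5.5 or d>5 or t<.0355: break
        zc-=.0004; ctrl.servo_line([*xy,zc],speed=.01)
    print("\nclicked",ok,"peak",peak,"depth",d,"t",ctrl.state()["time_s"])
    ctrl.servo_line([*xy,.10],speed=.06)
    return ok
E
python3 - <<'E'
from press import *
np.set_printoptions(precision=4,suppress=True)
m=optics.camera_model("wrist")
k=cast(m,[(369,139),(366,204),(364,261)],.042);print(k)
k0=np.array([[.4672,-.2123],[.4662,-.2763],[.4652,-.3388]])
a=(k[:,:2]+k0)/2; np.save("keys.npy",a); print(a)
assert np.abs(k[:,:2]-k0).max()<.004
print(press(a[0]))
E
```

```text
[[ 0.468  -0.2116  0.042 ]
 [ 0.4673 -0.275   0.042 ]
 [ 0.4673 -0.3363  0.042 ]]
[[ 0.4676 -0.212 ]
 [ 0.4668 -0.2756]
 [ 0.4663 -0.3376]]
base -0.08095916758234518 tip 0.05012583292048718 sd 0.508949870399226 xy [ 0.4669 -0.2111]
45.44 0.29; 44.96 0.21; 44.55 -0.35; 44.15 0.07; 43.76 0.10; 43.35 0.04; 42.95 -0.13; 42.54 0.09; 42.16 -0.12; 41.89 1.02; 41.48 1.89; 41.06 3.02; 40.65 3.67; 40.23 4.13; 39.80 4.26; 39.38 3.73; 38.95 3.94; 38.55 2.99; 38.13 2.64; 37.74 1.90; 37.33 1.83; 36.94 1.78; 36.58 1.50; 36.19 2.67; 35.81 3.49; 35.43 4.07; 
clicked False peak 4.255111763091175 depth 0.006451331251421902 t 16.575
False
```

The dome's peak and click show clearly, but there was a units slip in my stop test (mm compared with m). The key went to about 6.5 mm at 4.1 N before the backstop limit ended it. That is past the click but short of the 10 mm stop, and the key was released. I won't press it again. I'll fix the test before the long key.

```bash
sed -i 's/d>2.5:/d>.0030:/; s/d>5 or t<.0355/d>.0046 or t<.0370/' press.py
python3 - <<'E'
from press import *
import cv2
np.set_printoptions(precision=4,suppress=True)
a=np.load("keys.npy")
print(press(a[2]))
ctrl.move_ptp([.42,-.275,.28],np.load("rv.npy"))
cv2.imwrite("pics/w2.png",optics.grab_frame("wrist")[:,:,::-1]); s=ctrl.state(); print(s["time_s"],s["force"])
E
```

```text
base -0.1479550073324739 tip 0.05012562455723678 sd 0.5292381544534963 xy [ 0.4668 -0.3369]
45.46 0.02; 44.97 -0.31; 44.55 0.13; 44.14 -0.13; 43.76 0.22; 43.35 0.40; 42.96 -0.24; 42.55 0.14; 42.16 0.25; 41.90 1.61; 41.49 2.35; 41.09 3.11; 40.65 4.09; 40.23 4.05; 39.80 4.21; 39.36 4.00; 38.94 3.49; 38.53 2.96; 38.12 2.39; 
clicked True peak 4.207328636225928 depth 0.0037866732440509365 t 26.5417
True
28.3917 [-0.0419 -0.2569 -0.1354]
```

View pics/w2.png

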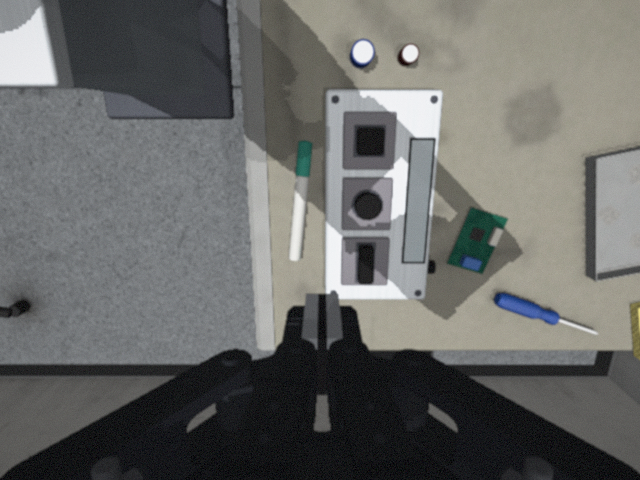

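The keypad is undisturbed, with all three keys up at (370,141), (368,206) and (366,263), and the arm is clear.

```bash
python3 -c "
from rig import ctrl
print(ctrl.close_job())"
```

```text
the job is handed in; nothing more can be done
None
```

I pressed the square key and then the long key, both clicked and came back up, and the round key was not touched; the long key stopped at the click (about 4 mm), but a units slip in my stop test took the square key past its click to about 6.5 mm (about 4 N, short of the 10 mm stop).

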